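Unlatch the specimen carrier and take out the white dropper bottle

TASK

Flip the toggle latch of the specimen carrier open so that its wire loop drops off the strike, then swing the lid all the way back until it stays open. Lift the white dropper bottle with the red rubber bulb out of its compartment and stand it upright on the bench next to the carrier; leave the two amber bottles in their compartments and everything else on the bench where it is.

Things in the scene. Friction and masses are not known exactly. Their poses are not given: they have to be found in the camera images.
- case: Specimen carrier, fixed: blue base 130 (x) x 190 (y) x 85 mm high, walls 4 mm, pale grey hinged lid; 126 mm high when shut. Origin: middle of the underside, on the bench. Its x runs from the front (latch side) to the back (hinge side), y to its left seen from the front, z up.
- cell_mid (a point): Floor centre of the middle one of three compartments along the carrier's front wall, 31 mm in front of the origin, 12 mm above the bench. Each is about 60 x 59 mm; the others' centres lie 60.5 mm to either side along y. One dropper bottle stands loose in each. White dividers reach 70 mm above the bench. Behind is a trough with a gauze roll.
- case_lid (a joint): Lid angle, rad: 0 shut, 1.87 fully open, leaning back on its stop. The lid is a shell 130 x 190 x 41 mm, about 0.3 kg; unlatched, 2 to 3 N at its front edge lift it. Below about 1.25 it falls shut; beyond that it falls open and stays.
- lid_hinge (a point): Middle of the lid's hinge line: 67 mm behind the carrier's origin, 85 mm above the bench. The line runs along the carrier's y.
- lid_lip_right (a point): Middle of the outer lower edge of the right half (carrier y = -63 mm) of the lid's front lip: a ledge 62 mm long, 7 mm thick, 14 mm proud of the front. Shut, its underside is 88 mm above the bench, free below. It moves with the lid, 146 mm from the hinge line.
- lid_lip_left (a point): The same edge on the left half of the lip (carrier y = +63 mm).
- latch_lever (a joint): Latch lever, rad: 0 closed (upright before the lid), grows as its top comes out to the front and down; 1.57 level, 2.4 stop. Up to 0.42 it resists: about 6 N at its top edge, 10 N near the lid, falling to nothing; then it snaps out by itself to about 1.0 and stays where put. Below about 1.4 the wire loop still hangs in the strike and catches the lid; from 1.5 it drops clear.
- latch_tab (a point): Middle of the lever's red top edge. Steel lever 40 mm wide (y), 3 mm thick, mid front. Closed, this edge is 90 mm before the carrier's origin and 158 mm above the bench, 32 mm above the lid's top, free behind it. The lever's back face is 83 mm before the origin at lid-top height. Moves with the lever.
- latch_pivot (a point): Turning axis of the lever while the lid is shut: 81 mm before the carrier's origin, 105 mm above the bench, parallel to the carrier's y.
- strike (a point): Hook on the base, 83 mm before the carrier's origin, 60 mm above the bench, under which the lever's wire loop (25 mm wide) pulls when latched. The loop drops a few mm and swings to the front to come off.
- bottle_white: White dropper bottle with black cap and red bulb, 60 g, 102 mm high; origin at the centre of its foot, z up its axis. Body 37 mm across up to 60 mm, cap 24 mm from 60 to 76 mm, stiff bulb 15 mm across from 76 to 102 mm, good to grip. Starts in any of the three compartments, not quite centred, foot 12 mm above the bench.
- bottle_amber1: Amber dropper bottle with brown bulb, same size, in another compartment; stays there.
- bottle_amber2: Second amber dropper bottle, in the third compartment; stays there.
- petri: Petri dish, 91 mm across, 16 mm high, near the left rear of the bench; loose bystander.
- conical: Small stoppered conical flask with pink medium, 69 mm wide, 143 mm high, on the right; loose bystander.
- tape: Roll of beige tape lying flat, 96 mm across, 25 mm high, to the right of the carrier; loose bystander.

How it is judged:
By the outcome, as a careful person would: the job done as asked, in the order asked, and still so for the second after the job is handed in, with the robot touching nothing.
It also fails if it takes over 58 s, if anything falls off the work surface, if the arm or the gripper's body presses on something with over 40 N, if the wrist force passes 120 N, or if a joint passes its speed limit or range.

ROBOT

A 6-joint arm with a two-finger parallel gripper is mounted at the origin on a cart in front of the work surface, level with it; the furniture and walls round the work are solid. World frame = base frame: x ahead of the robot, y to its left, z up, the work surface at z = 0. Lengths are in m, angles in rad, forces in N, time in s.
With the tool pointing down it reaches from about 0.275 to 1 m from the base axis. Payload 8.4 kg.
Tool frame: the origin (TCP) lies at the very end of the fingers, on their centre line; the grasp point (between the pads) lies 19 mm behind it; z points along the fingers, y is the direction in which the jaws open and shut (so a half turn about z gives the same grasp; the last joint's range is limited). The gripper opens to 85 mm and grips with 20 to 120 N. Pads are 22 mm wide; open, the fingers measure 114 mm over their backs; the gripper's body (76 mm by 85 mm) begins 54 mm behind the grasp point. The pads swing forward as they close: fully open they stand 13 mm farther back than shut.
Start: joints at [-1.314, 0.353, 1.633, -0, 1.155, -0.002], TCP at [0.16, -0.604, 0.231] pointing down, gripper open.
Joint ranges: [-2.63, 2.63], [-0.92, 2.1], [0.06, 2.66], [-1.3, 4.44], [0, 2.69], [-3.02, 3.02]. Speed limits (rad/s): [2.22, 2.22, 2.79, 3.14, 3.14, 3.14].

INTERFACE

Orientations are given as a unit quaternion [x, y, z, w].
In Python, from bench import arm, optics gives the robot as it stands. The module is installed in compiled form; this text tells all that it offers.
- The arm moves only by the tool jog_arm, never from a script. Its argument "steps" is a list of rows, each a list of 7 numbers: the turn, a rotation vector about the world's x, y, z in degrees, then the shift along the world's x, y, z in mm, then the closure, from 0 (fully open) to 1 (shut). In form: [[rx, ry, rz, dx, dy, dz, fingers], ...]. A call has 1 to 8 rows; each row shifts and turns the commanded pose from where the row before left it; what a row does not reach is not made up. A row lasts 1/10 s, in which the tool goes at most 50 mm and 8.59 degrees, less where a joint would pass 70% of its speed; a pose out of reach is approached as far as the arm can. A call with a gripper value outside its range is refused whole. The fingers move at their own pace and stop on an object; "squeeze" is the grip in N (left out, the last holds). Time passes only in rows, so rows that do not move let the fingers close. It gives the time, the measured TCP pose, the force and the opening at its end, in the units of the state.
- arm.read_state(): the state, without advancing time (a new reading comes with each control period).
- optics.grab_frame(name): name is "side" or "top"; returns the picture (400x640x3 uint8, red, green, blue); there is no depth.
- optics.camera_params(name): a dict with "K" (3x3 intrinsics, pixels), "origin" and "attitude" of the camera in the world. Camera axes: x right, y down, z forward; pixel columns grow to the right and rows downward; lengths in m; the calibration is good to about 2 mm. A picture is of the moment at which its call begins. camera_params takes no time and is no camera call.
- arm.sign_off(): hands the job in, once; it reports no verdict.
The state is a dict: "time_s": time; "joint_positions": joint angles; "qvel": joint speeds; "effort": joint torques, N m; "position": TCP position; "eef_rot": TCP orientation; "wrist_force": force on the tool from outside, world axes, zero at the start; "moment": the same for the moment, N m; "finger_gap": opening from 0.0 (shut) to 1.0 (fully open).
Only numpy, scipy, OpenCV 4.12 (cv2) and the standard library are available. Lean on these libraries where they do the work, as an engineer would, in place of code of your own. Each camera call takes 0.05 s, during which the arm holds its last target.

## Working session

There is one attempt and no reset: what is moved stays moved. The work goes in short steps, Python scripts to look and compute and a tool call to move; the robot and the scene stay as the last step left them, time stands still between calls to the robot, and variables do not carry over. Pictures are saved under pics/ and viewed, and the job is handed in when it is done.

Besides the shell and the picture viewer there is one more tool, called after "Request:" by a JSON object that holds its "name" and its "arguments". jog_arm: Moves the arm, as the interface text tells. Its arguments: {"type":"object","properties":{"steps":{"type":"array","items":{"type":"array","items":{"type":"number"}}},"squeeze":{"type":"number"}},"required":["steps"]}

```bash
mkdir -p pics; python3 - <<'E'
from bench import arm, optics
import cv2
s=arm.read_state();print(s)
for n in("side","top"):
    p=optics.camera_params(n);print(n,p)
    cv2.imwrite(f"pics/{n}0.png",optics.grab_frame(n)[:,:,::-1])
E
```

```text
{'time_s': 0.0, 'joint_positions': array([-1.31441058e+00,  3.53672977e-01,  1.63416421e+00, -2.32941773e-05,
        1.15519417e+00, -2.40624257e-03]), 'qvel': array([ 0.00047512, -0.00121454, -0.00039281, -0.00111111,  0.00036512,
       -0.00179047]), 'effort': array([ 4.12846930e-03, -6.05237317e+01, -3.42062831e+01,  4.48622186e-04,
        9.34349344e-03, -4.76021057e-06]), 'position': array([ 0.15980957, -0.60371268,  0.23053331]), 'eef_rot': array([ 9.91639148e-01,  1.29039848e-01, -1.01671020e-04, -7.12207013e-04]), 'wrist_force': array([-0.38649904, -0.54901637, -0.60986502]), 'moment': array([-0.01101206,  0.01646894,  0.01192879]), 'finger_gap': 0.9988392146948448}
side {'K': array([[519.7285219 ,   0.        , 308.36749409],
       [  0.        , 519.7285219 , 196.4517023 ],
       [  0.        ,   0.        ,   1.        ]]), 'origin': array([0.38418383, 0.46864447, 1.01253223]), 'attitude': array([-0.10403031,  0.94077403, -0.3197818 ,  0.04314527])}
top {'K': array([[476.49532088,   0.        , 315.20575679],
       [  0.        , 476.49532088, 198.43106357],
       [  0.        ,   0.        ,   1.        ]]), 'origin': array([ 0.31849642, -0.21251187,  1.37379497]), 'attitude': array([ 0.70625659, -0.7012056 ,  0.07155005, -0.06627919])}
```

View pics/side0.png

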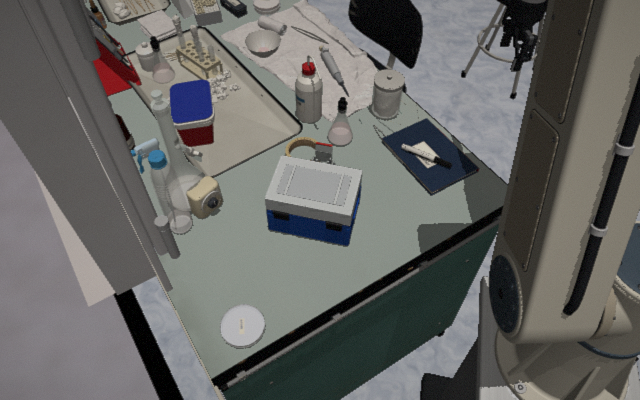

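View pics/top0.png

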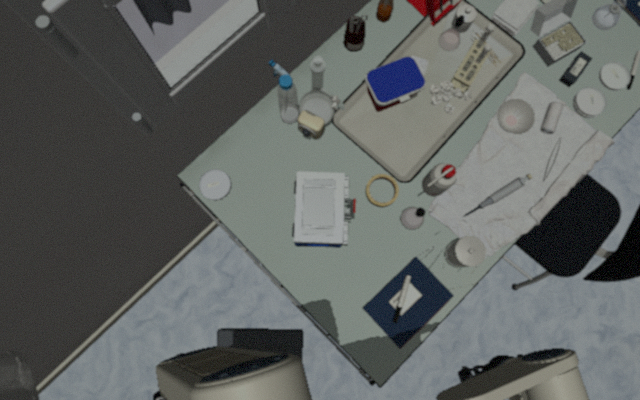

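```bash
cat > h.py <<'E'
from bench import arm, optics
import cv2, numpy as np
from scipy.spatial.transform import Rotation as R
def cam(n):
    p=optics.camera_params(n);return p["K"],np.array(p["origin"]),R.from_quat(p["attitude"]).as_matrix()
def ray(n,u,v):
    K,o,M=cam(n);d=M@np.linalg.inv(K)@np.array([u,v,1.]);return o,d/np.linalg.norm(d)
def plane(n,u,v,z):
    o,d=ray(n,u,v);return o+d*(z-o[2])/d[2]
def proj(n,X):
    K,o,M=cam(n);c=K@(M.T@(np.asarray(X)-o));return c[:2]/c[2]
def tri(a,b):
    o1,d1=ray("side",*a);o2,d2=ray("top",*b)
    A=np.stack([d1,-d2],1);t=np.linalg.lstsq(A,o2-o1,rcond=None)[0]
    p,q=o1+d1*t[0],o2+d2*t[1];return (p+q)/2,np.linalg.norm(p-q)
def crop(n,name,x0,y0,x1,y1,s):
    im=optics.grab_frame(n)[:,:,::-1]
    cv2.imwrite(name,cv2.resize(im[y0:y1,x0:x1],None,fx=s,fy=s,interpolation=cv2.INTER_CUBIC))
E
python3 - <<'E'
from h import *
print(cam("top")[2],cam("side")[2])
for n,b in(("side",(250,130,380,250)),("top",(280,160,440,260))):
    im=cv2.imread(f"pics/{n}0.png");x0,y0,x1,y1=b
    cv2.imwrite(f"pics/{n}0c.png",cv2.resize(im[y0:y1,x0:x1],None,fx=5,fy=5,interpolation=cv2.INTER_CUBIC))
E
```

```text
[[ 0.0063826  -0.98097759  0.19401607]
 [-0.99994671 -0.00783556 -0.00672236]
 [ 0.0081147  -0.19396282 -0.98097532]] [[-0.97463236 -0.16814387  0.1477139 ]
 [-0.22333217  0.77383459 -0.59270799]
 [-0.01464591 -0.61066166 -0.79175617]]
```

View pics/side0c.png

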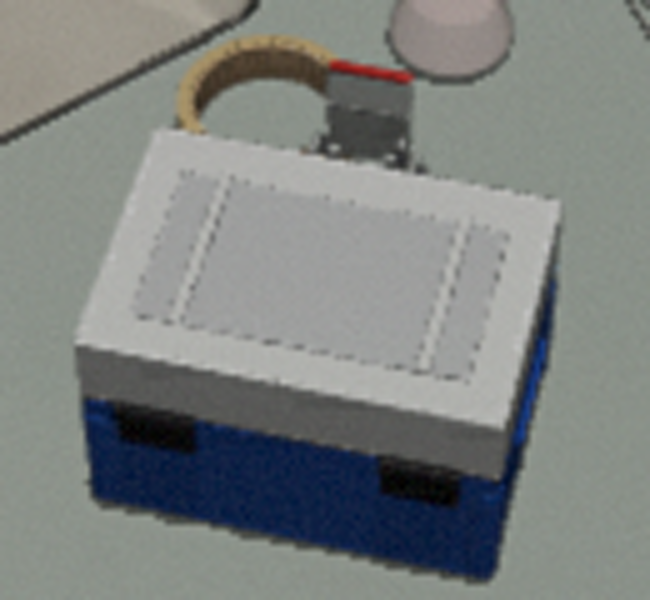

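View pics/top0c.png

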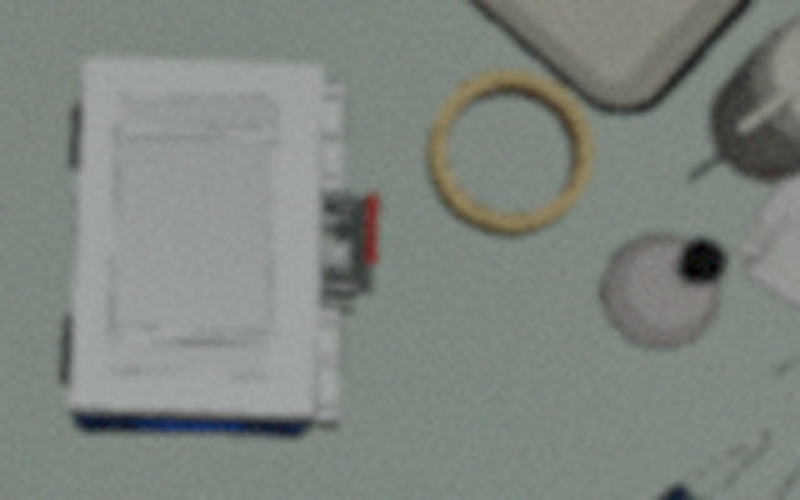

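```bash
python3 - <<'E'
from h import *
T=np.array([(84,60),(326,66),(318,413),(72,409)])/5+[280,160]
S=np.array([(158,129),(558,202),(505,428),(78,345)])/5+[250,130]
# order T: back-far(+x), front-far, front-near, back-near ; S: front-far, front-near, back-near, back-far
S=S[[3,0,1,2]]
for a,b in zip(S,T): print(tri(a,b), plane("side",*a,.126).round(4),plane("top",*b,.126).round(4))
P=np.array([(plane("side",*a,.126)+plane("top",*b,.126))/2 for a,b in zip(S,T)])
c=P.mean(0);print(c)
for i in range(4):print(np.linalg.norm(P[i]-P[(i+1)%4]))
# x_case: front->back, = back - front
ex=(P[0]+P[3]-P[1]-P[2])[:2];ey2=(P[2]+P[3]-P[0]-P[1])[:2]
print(np.degrees(np.arctan2(ex[1],ex[0])),np.degrees(np.arctan2(ey2[1],ey2[0])))
# red tab
for n,b in(("side",(310,135,340,150)),("top",(345,190,362,222))):
    im=cv2.imread(f"pics/{n}0.png").astype(int);x0,y0,x1,y1=b
    m=(im[...,2]-im[...,1]>50)&(im[...,2]-im[...,0]>50)
    ys,xs=np.nonzero(m[y0:y1,x0:x1]);print(n,xs.mean()+x0,ys.mean()+y0,len(xs),xs.min()+x0,xs.max()+x0,ys.min()+y0,ys.max()+y0)
    uv=(xs.mean()+x0,ys.mean()+y0);print(plane(n,*uv,.157))
    if n=="side":su=uv
print(tri(su,uv))
# bystanders
print("tape",plane("top",280+511/5,160+153/5,.025))
print("flask stopper",plane("top",280+702/5,160+262/5,.143),"base",plane("top",280+660/5,160+290/5,.03))
print('petri',plane("top",215,184,.016))
E
```

```text
(array([ 0.63852756, -0.17082925,  0.12306686]), np.float64(0.0003774613024416084)) [ 0.6379 -0.1687  0.126 ] [ 0.6376 -0.1709  0.126 ]
(array([ 0.63728021, -0.30200593,  0.11991099]), np.float64(0.0007454566458259421)) [ 0.6359 -0.2968  0.126 ] [ 0.6353 -0.3016  0.126 ]
(array([ 0.4492183 , -0.29669771,  0.12042796]), np.float64(0.0016814315630352193)) [ 0.4496 -0.292   0.126 ] [ 0.4478 -0.2963  0.126 ]
(array([ 0.45037636, -0.16716474,  0.12231382]), np.float64(0.002044238873980571)) [ 0.4511 -0.1646  0.126 ] [ 0.449  -0.1673  0.126 ]
[ 0.54303574 -0.23228669  0.126     ]
0.12937136818933523
0.18698930868536018
0.12820774060024617
0.18773082573852515
89.241444150442 178.63480094353866
side 323.72727272727275 143.78787878787878 33 316 332 142 146
[ 0.54344195 -0.32527996  0.157     ]
top 353.9230769230769 205.76923076923077 13 353 354 200 211
[ 0.54052999 -0.3215232   0.157     ]
(array([ 0.541214  , -0.32116491,  0.16118585]), np.float64(0.002848625650528575))
tape [ 0.60994641 -0.41577988  0.025     ]
flask stopper [ 0.52678039 -0.49707781  0.143     ] base [ 0.52950001 -0.49857394  0.03      ]
petri [0.62761698 0.0707786  0.016     ]
```

Request:
{"name": "jog_arm", "arguments": {"steps": [[0,0,8,40,35,0,1],[0,0,8,45,38,0,1],[0,0,8,45,38,0,1],[0,0,8,45,38,0,1],[0,0,8,45,38,0,1],[0,0,8,45,38,0,1],[0,0,8,45,38,0,1],[0,0,8,40,35,0,1]]}}

```text
time_s: 0.9
position: [0.4656, -0.3431, 0.2311]
eef_rot: [0.771, 0.637, -0.0, -0.0]
wrist_force: [0.1, -0.5, -0.6]
finger_gap: 0.003
```

```bash
cat > st.py <<'E'
from h import *
s=arm.read_state();r=R.from_quat(s["eef_rot"]).as_matrix()
print(s["time_s"],s["position"].round(4),"x",r[:,0].round(3),"y",r[:,1].round(3),"z",r[:,2].round(3),"q",s["joint_positions"].round(3),"F",s["wrist_force"].round(1),s["finger_gap"])
E
python3 st.py
```

```text
0.9 [ 0.4656 -0.3431  0.2311] x [0.188 0.982 0.   ] y [ 0.982 -0.188 -0.   ] z [-0.  0. -1.] q [-0.638  0.281  1.735 -0.     1.125 -0.448] F [ 0.1 -0.5 -0.6] 0.0034475410101558438
```

Request:
{"name": "jog_arm", "arguments": {"steps": [[0,0,5,38,28,0,1],[0,0,5,38,28,0,1],[0,0,0,0,0,-30,1],[0,0,0,0,0,-30,1],[0,0,0,0,0,0,1]]}}

```text
time_s: 1.4
position: [0.5381, -0.2869, 0.1671]
eef_rot: [0.714, 0.7, -0.001, -0.004]
wrist_force: [-1.0, 0.0, 0.0]
finger_gap: 0.001
```

```bash
python3 - <<'E'
import st
from h import *
crop("side","pics/s1.png",250,80,410,250,4.5)
E
```

```text
1.4 [ 0.5381 -0.2869  0.1671] x [0.02  1.    0.003] y [ 1.    -0.02  -0.007] z [-0.007  0.004 -1.   ] q [-0.492  0.4    1.719 -0.     1.03  -0.473] F [-1.  0.  0.] 0.0011579078892416698
```

View pics/s1.png

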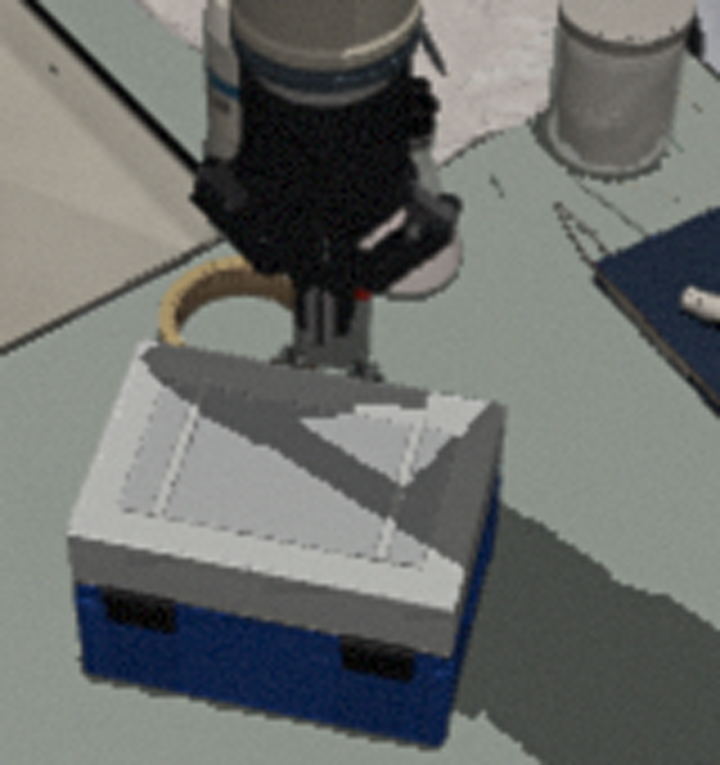

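Request:
{"name": "jog_arm", "arguments": {"steps": [[0,0,0,2,-2,-27,1],[0,0,0,0,0,0,1],[0,0,0,0,-10,0,1],[0,0,0,0,-8,0,1],[0,0,0,0,-8,0,1],[0,0,0,0,-8,0,1],[0,0,0,0,-8,0,1],[0,0,0,0,0,0,1]]}}

```text
time_s: 2.25
position: [0.5426, -0.3346, 0.1447]
eef_rot: [0.715, 0.7, -0.0, 0.001]
wrist_force: [0.7, 0.9, 0.3]
finger_gap: 0.003
```

```bash
python3 - <<'E'
import st
from h import *
crop("side","pics/s2.png",250,80,410,250,4.5)
crop("top","pics/t2.png",280,160,440,260,5)
E
```

```text
2.25 [ 0.5426 -0.3346  0.1447] x [ 0.021  1.    -0.001] y [ 1.    -0.021  0.001] z [ 0.001 -0.001 -1.   ] q [-5.54e-01  4.60e-01  1.68e+00 -1.00e-03  1.00e+00 -5.33e-01] F [0.7 0.9 0.3] 0.0029695672302872513
```

View pics/s2.png

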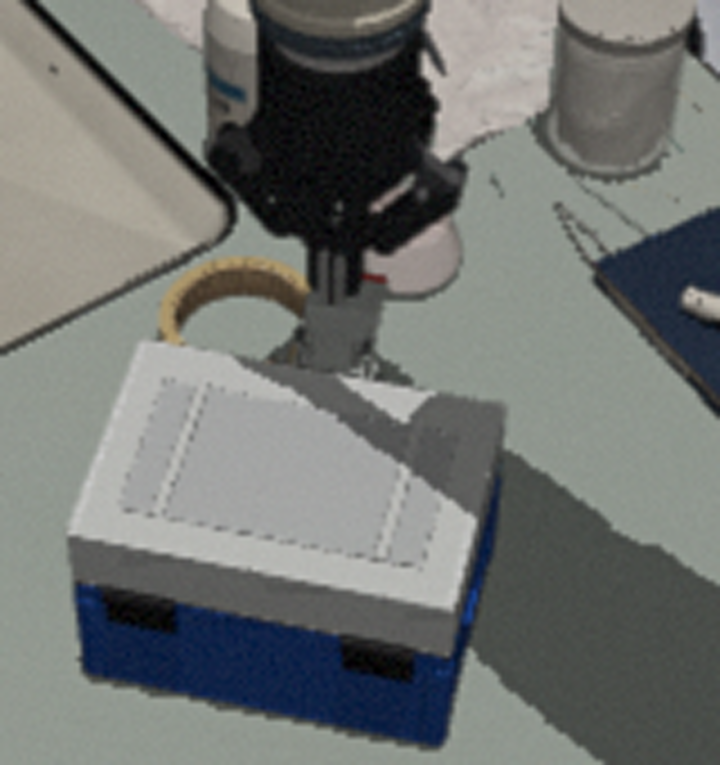

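View pics/t2.png

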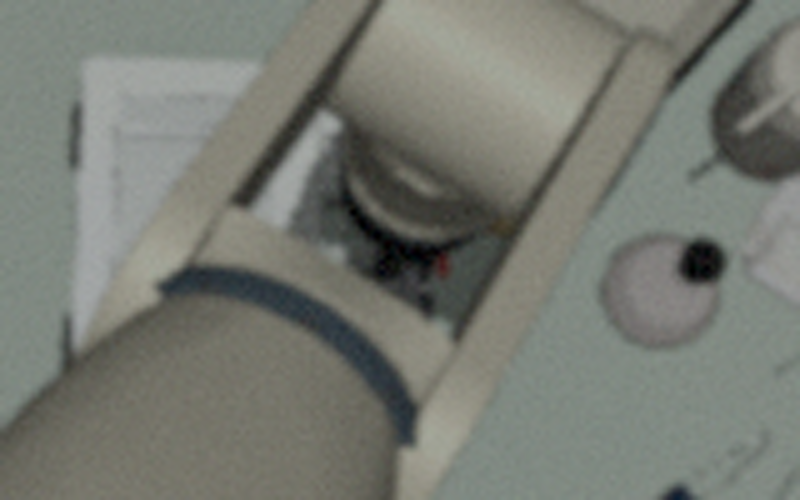

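Request:
{"name": "jog_arm", "arguments": {"steps": [[0,0,0,0,-8,0,1],[0,0,0,0,-8,0,1],[0,0,0,0,0,-15,1],[0,0,0,0,0,-12,1],[0,0,0,0,0,-12,1],[0,0,0,0,0,-10,1],[0,0,0,0,0,-8,1],[0,0,0,0,0,0,1]]}}

```text
time_s: 3.15
position: [0.5416, -0.3481, 0.0855]
eef_rot: [0.714, 0.7, -0.0, -0.001]
wrist_force: [-0.2, 0.2, 0.4]
finger_gap: -0.001
```

```bash
python3 - <<'E'
import st
from h import *
crop("side","pics/s3.png",250,80,410,250,4.5)
E
```

```text
3.15 [ 0.5416 -0.3481  0.0855] x [0.02  1.    0.001] y [ 1.    -0.02  -0.002] z [-0.002  0.001 -1.   ] q [-0.574  0.542  1.697 -0.     0.905 -0.553] F [-0.2  0.2  0.4] -0.0011184643618488827
```

View pics/s3.png

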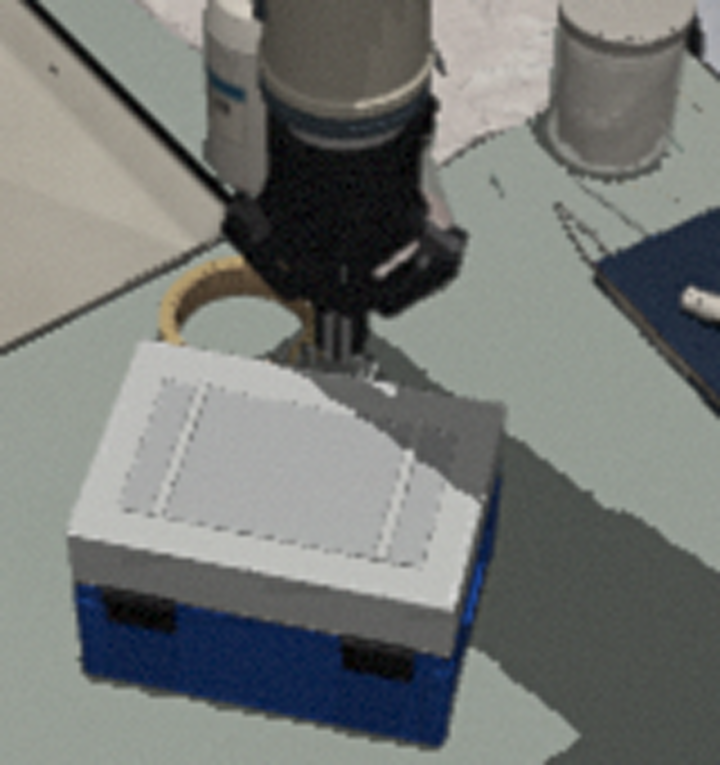

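Request:
{"name": "jog_arm", "arguments": {"steps": [[0,0,0,0,-10,35,1],[0,0,0,-20,0,35,1],[8,0,0,-25,0,0,1],[8,0,0,-26,0,0,1],[8,0,0,0,0,0,1],[8,0,0,0,0,0,1],[8,0,0,0,0,0,1],[0,0,0,0,0,0,1]]}}

```text
time_s: 4.0
position: [0.4702, -0.3603, 0.1544]
eef_rot: [0.672, 0.656, 0.241, -0.247]
wrist_force: [-0.3, -0.4, -0.4]
finger_gap: 0.002
```

```bash
python3 - <<'E'
import st
from h import *
crop("side","pics/s4.png",220,60,420,250,4)
crop("top","pics/t4.png",240,130,440,280,4)
E
```

```text
4.0 [ 0.4702 -0.3603  0.1544] x [0.024 0.762 0.647] y [ 1.    -0.018 -0.016] z [-0.     0.647 -0.763] q [-0.893  0.693  1.445  0.417  1.586 -0.99 ] F [-0.3 -0.4 -0.4] 0.0019468422784855
```

View pics/s4.png

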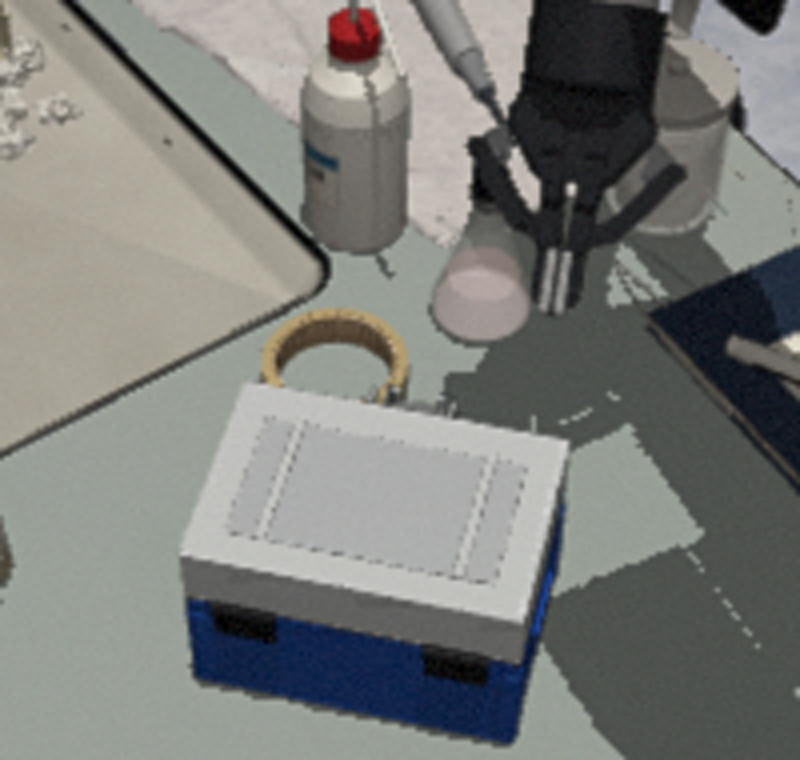

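View pics/t4.png

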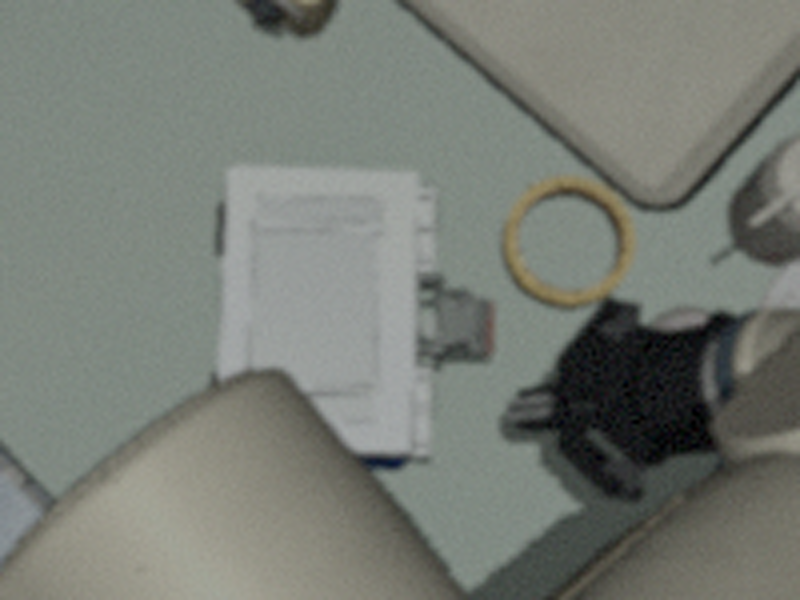

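Request:
{"name": "jog_arm", "arguments": {"steps": [[0,0,0,0,8,-28,1],[0,0,0,0,7,-28,1],[0,0,0,0,7,-28,1],[0,0,0,0,0,0,1]]}}

```text
time_s: 4.5
position: [0.4706, -0.334, 0.0719]
eef_rot: [0.671, 0.658, 0.238, -0.246]
wrist_force: [0.1, 0.1, 1.8]
finger_gap: 0.001
```

```bash
python3 - <<'E'
import st
from h import *
crop("side","pics/s5.png",250,80,410,250,4.5)
crop("top","pics/t5.png",280,160,440,280,5)
for z in(.08,.09,.1,.11): print(plane("top",362.7,212,z))
E
```

```text
4.5 [ 0.4706 -0.334   0.0719] x [0.02  0.766 0.643] y [ 1.    -0.013 -0.016] z [-0.004  0.643 -0.766] q [-0.868  0.766  1.522  0.43   1.438 -1.036] F [0.1 0.1 1.8] 0.0006649128580952382
[ 0.53732604 -0.35245143  0.08      ]
[ 0.53563466 -0.35136981  0.09      ]
[ 0.53394328 -0.35028819  0.1       ]
[ 0.5322519  -0.34920657  0.11      ]
```

View pics/s5.png

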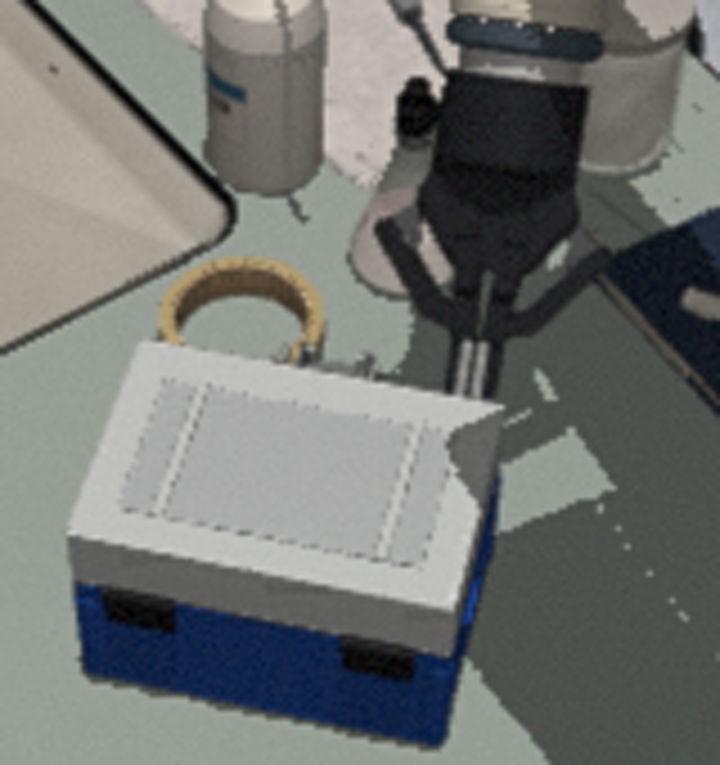

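View pics/t5.png

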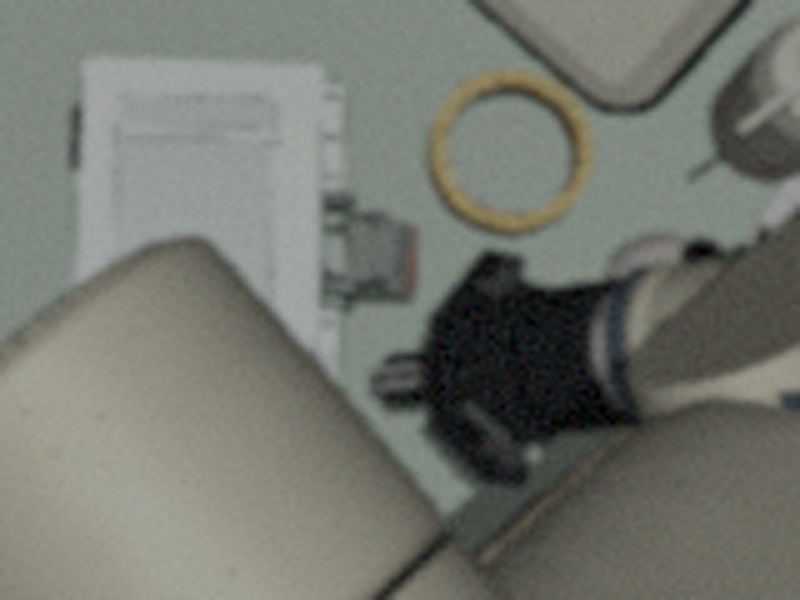

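```bash
cat > traj.py <<'E'
import numpy as np
h=np.array([-.165,.085]);r0=np.array([-.311,.088])-h;d=.012;w=.011
prev=None
for a in range(0,96,5):
    A=np.radians(a)  # opening: -y dir goes to +z : rotate clockwise in (y,z)
    M=np.array([[np.cos(A),np.sin(A)],[-np.sin(A),np.cos(A)]])
    C=h+M@r0;t=np.radians(40-.5*a)
    P=C+d*np.array([np.sin(t),-np.cos(t)])-w*np.array([np.cos(t),np.sin(t)])
    print(a,(C*1000).round(0),(P*1000).round(1),None if prev is None else ((P-prev)*1000).round(1));prev=P
E
python3 traj.py
```

```text
0 [-311.   88.] [-311.7   71.7] None
5 [-310.  101.] [-311.6   84.5] [ 0.1 12.8]
10 [-308.  113.] [-310.4   97.2] [ 1.2 12.7]
15 [-305.  126.] [-308.1  109.7] [ 2.3 12.5]
20 [-301.  138.] [-304.7  121.9] [ 3.4 12.2]
25 [-296.  149.] [-300.3  133.7] [ 4.4 11.8]
30 [-290.  161.] [-294.8  145.1] [ 5.4 11.4]
35 [-283.  171.] [-288.4  155.9] [ 6.4 10.8]
40 [-275.  181.] [-281.1  166.1] [ 7.3 10.2]
45 [-266.  190.] [-273.   175.6] [8.1 9.5]
50 [-257.  199.] [-264.1  184.3] [8.9 8.7]
55 [-246.  206.] [-254.4  192.2] [9.6 7.9]
60 [-235.  213.] [-244.2  199.2] [10.3  7. ]
65 [-224.  219.] [-233.3  205.3] [10.8  6. ]
70 [-212.  223.] [-222.   210.3] [11.3  5.1]
75 [-200.  227.] [-210.4  214.3] [11.7  4. ]
80 [-187.  229.] [-198.4  217.3] [12.  3.]
85 [-175.  231.] [-186.2  219.2] [12.1  1.9]
90 [-162.  231.] [-174.  220.] [12.2  0.8]
95 [-149.  230.] [-161.8  219.7] [12.2 -0.3]
```

Request:
{"name": "jog_arm", "arguments": {"steps": [[0,0,0,0,11,-4,1],[0,0,0,0,11,0,1],[0,0,0,0,0,0,1],[-2.5,0,0,0,1,13,1],[-2.5,0,0,0,1,13,1],[-2.5,0,0,0,3,13,1],[0,0,0,0,0,0,1]]}}

```text
time_s: 5.3
position: [0.4724, -0.3102, 0.1108]
eef_rot: [0.686, 0.673, 0.195, -0.198]
wrist_force: [-0.3, -2.7, -0.6]
finger_gap: -0.002
```

```bash
python3 - <<'E'
import st
from h import *
crop("side","pics/s6.png",250,80,410,250,4.5)
E
```

```text
5.3 [ 0.4724 -0.3102  0.1108] x [0.018 0.845 0.534] y [ 1.    -0.017 -0.008] z [ 0.002  0.534 -0.846] q [-0.81   0.625  1.619  0.389  1.342 -0.967] F [-0.3 -2.7 -0.6] -0.001741274932439459
```

View pics/s6.png

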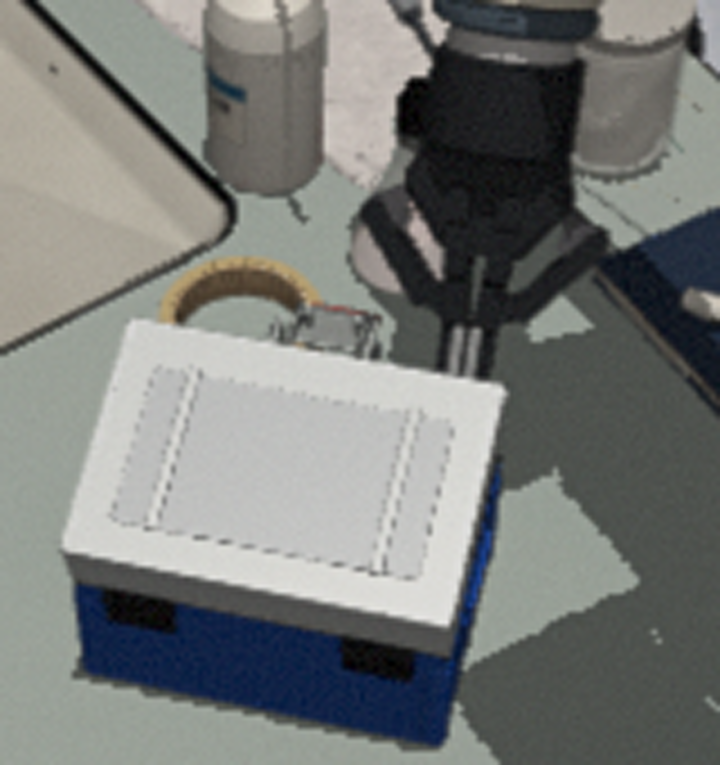

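Request:
{"name": "jog_arm", "arguments": {"steps": [[-2.5,0,0,0,4,12,1],[-2.5,0,0,0,4,12,1],[-2.5,0,0,0,5,11,1],[-2.5,0,0,0,6,11,1],[-2.5,0,0,0,7,10,1],[-2.5,0,0,0,8,10,1],[-2.5,0,0,0,9,9,1],[-2.5,0,0,0,10,8,1]]}}

```text
time_s: 6.15
position: [0.4717, -0.2572, 0.1913]
eef_rot: [0.71, 0.695, 0.076, -0.077]
wrist_force: [0.9, -1.9, 0.1]
finger_gap: -0.001
```

```bash
python3 - <<'E'
import st
from h import *
crop("side","pics/s7.png",250,80,410,250,4.5)
E
```

```text
6.15 [ 0.4717 -0.2572  0.1913] x [0.021 0.976 0.215] y [ 1.    -0.021 -0.004] z [ 0.     0.215 -0.977] q [-0.615  0.329  1.786  0.193  1.16  -0.683] F [ 0.9 -1.9  0.1] -0.0005794307634116112
```

View pics/s7.png

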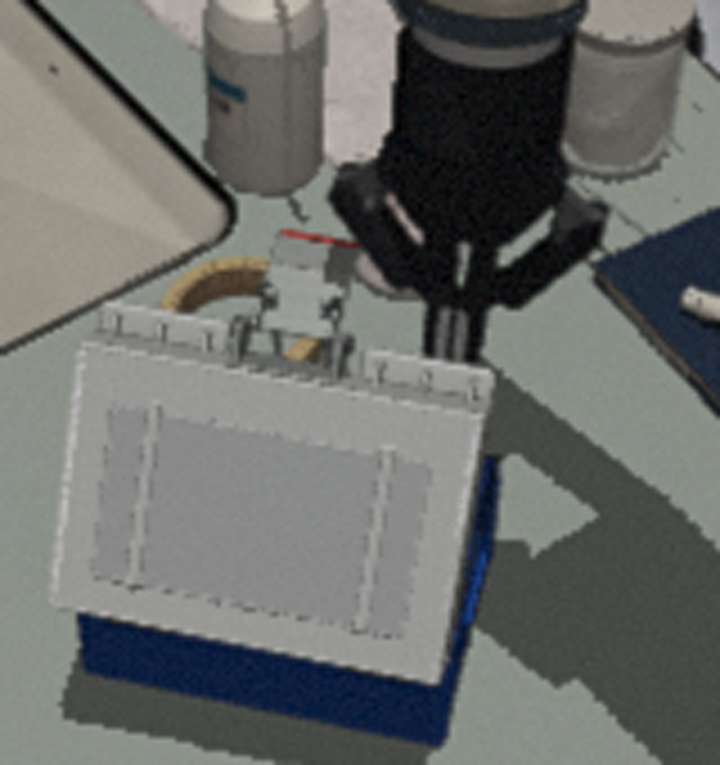

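Request:
{"name": "jog_arm", "arguments": {"steps": [[-2.5,0,0,-3,10,7,1],[-2.5,0,0,-3,11,6,1],[-2.5,0,0,0,11,5,1],[-2.5,0,0,0,12,4,1],[-2.5,0,0,0,12,3,1],[-1,0,0,0,12,2,1],[0,0,0,0,12,1,1],[0,0,0,0,5,0,1]]}}

```text
time_s: 7.0
position: [0.4652, -0.1709, 0.2187]
eef_rot: [0.714, 0.7, -0.006, 0.005]
wrist_force: [-0.3, -0.0, 0.8]
finger_gap: 0.0
```

```bash
python3 - <<'E'
import st
from h import *
crop("side","pics/s8.png",250,80,410,250,4.5)
E
```

```text
7.0 [ 0.4652 -0.1709  0.2187] x [ 0.02   1.    -0.016] y [ 1.    -0.02  -0.001] z [-0.002 -0.016 -1.   ] q [-0.345  0.163  1.92  -0.017  1.055 -0.316] F [-0.3 -0.   0.8] 3.7950513753244617e-06
```

View pics/s8.png

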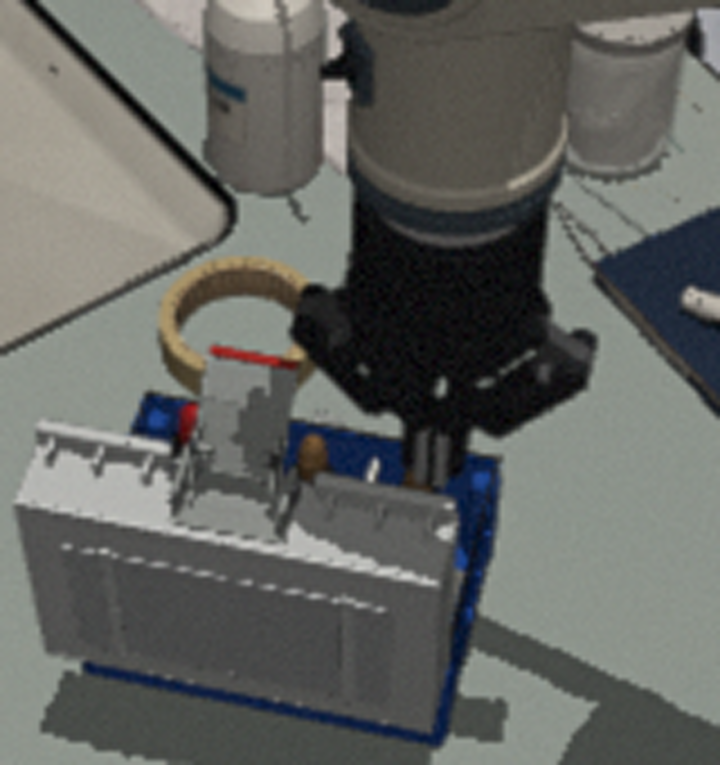

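Request:
{"name": "jog_arm", "arguments": {"steps": [[-1,0,0,-5,-20,15,1],[0,0,0,-25,-30,25,0.5],[0,0,0,-40,-20,25,0.5],[0,0,0,-40,-10,0,0.5],[0,0,0,-40,0,0,0.5],[0,0,0,0,0,0,0.5]]}}

```text
time_s: 7.65
position: [0.3123, -0.2513, 0.2832]
eef_rot: [0.715, 0.699, -0.013, 0.011]
wrist_force: [0.1, 0.8, -0.2]
finger_gap: 0.501
```

```bash
python3 - <<'E'
import st
from h import *
crop("side","pics/s9.png",250,80,410,250,4.5)
crop("top","pics/t9.png",260,150,420,270,5)
E
```

```text
7.65 [ 0.3123 -0.2513  0.2832] x [ 0.023  0.999 -0.033] y [ 1.    -0.023 -0.002] z [-0.002 -0.033 -0.999] q [-0.657 -0.079  2.022 -0.03   1.179 -0.623] F [ 0.1  0.8 -0.2] 0.5009857610270124
```

View pics/s9.png

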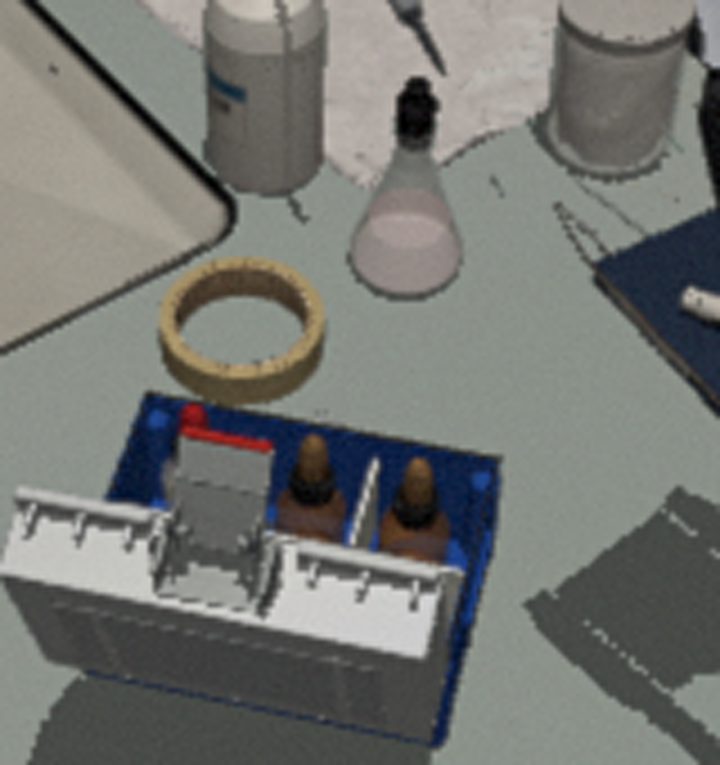

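View pics/t9.png

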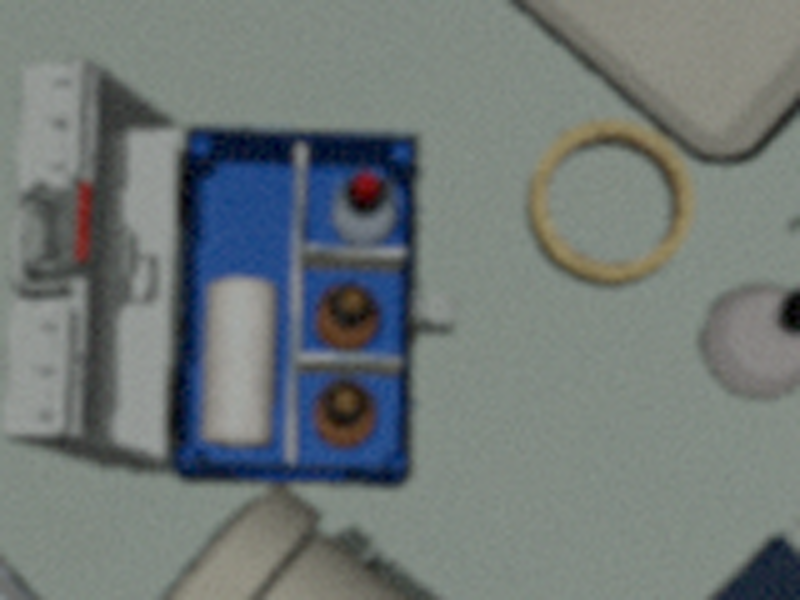

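```bash
python3 - <<'E'
from h import *
def red(n,b):
    im=optics.grab_frame(n)[:,:,::-1].astype(int);x0,y0,x1,y1=b;im=im[y0:y1,x0:x1]
    m=((im[...,2]-im[...,1]>45)&(im[...,2]-im[...,0]>45)).astype(np.uint8)
    k,l,st,c=cv2.connectedComponentsWithStats(m)
    for i in range(1,k): print(n,st[i][:5]+[x0,y0,0,0,0],c[i]+[x0,y0])
red("side",(285,160,300,180));red("top",(325,180,345,200))
a=(333.6,187.6)
for z in(.112,.1): print(plane("top",*a,z))
# body: grey circle crop(363,210) r~32 -> shoulder z .072
print(plane("top",260+363/5,150+211/5,.065))
print(plane("side",250+193/4.5,80+410/4.5,.112))
# bench spot
for p in((.38,-.25,0),(.38,-.3,0),(.33,-.27,0)): print(proj("top",p),proj("side",p))
E
```

```text
side [290 170  10   9  50] [293.54 174.14]
top [331 185   5   5  18] [332.77777778 186.94444444]
[ 0.59839847 -0.27086172  0.112     ]
[ 0.60106041 -0.27141664  0.1       ]
[ 0.59557416 -0.27021152  0.065     ]
[ 0.60287497 -0.26898706  0.112     ]
[324.57233112 270.76339985] [384.35822527 223.0971242 ]
[342.08497804 270.88277238] [387.18447822 206.46642325]
[331.58343809 288.6398691 ] [406.53413836 220.01684837]
```

Request:
{"name": "jog_arm", "arguments": {"steps": [[1.9,0,0,40,-3,0,0.6],[0,0,0,45,-3,0,0.6],[0,0,0,45,-3,-10,0.6],[0,0,0,45,-3,-20,0.6],[0,0,0,45,-3,-30,0.6],[0,0,0,40,-3,-30,0.6],[0,0,0,29,0,-30,0.6],[0,0,0,0,0,0,0.6]]}}

```text
time_s: 8.65
position: [0.6037, -0.2671, 0.1595]
eef_rot: [0.713, 0.701, -0.002, -0.003]
wrist_force: [0.6, -0.0, 0.0]
finger_gap: 0.399
```

```bash
python3 - <<'E'
import st
from h import *
crop("side","pics/s10.png",250,80,410,250,4.5)
crop("top","pics/t10.png",260,150,420,270,5)
E
```

```text
8.65 [ 0.6037 -0.2671  0.1595] x [0.018 1.    0.001] y [ 1.    -0.018 -0.006] z [-0.006  0.002 -1.   ] q [-4.180e-01  4.790e-01  1.610e+00 -1.000e-03  1.058e+00 -4.000e-01] F [ 0.6 -0.   0. ] 0.39900068638285924
```

View pics/s10.png

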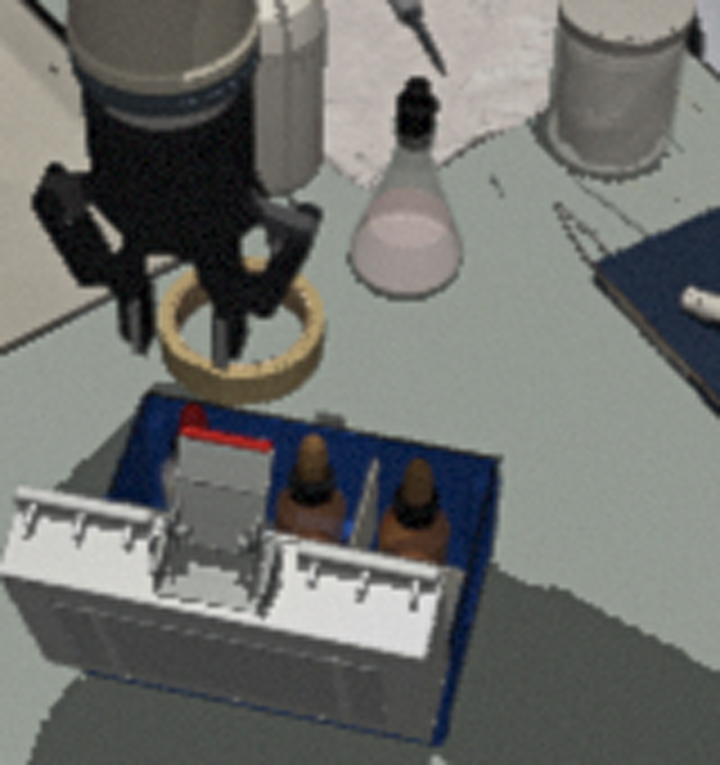

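View pics/t10.png

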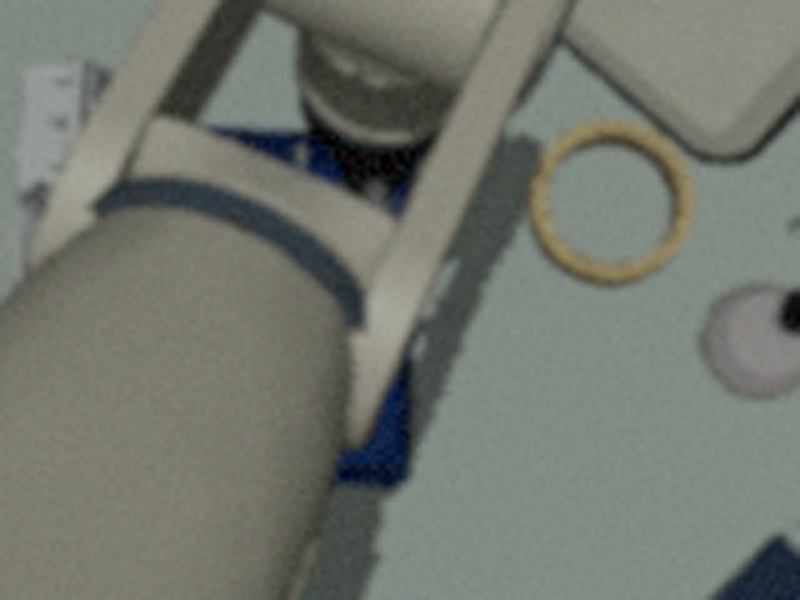

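Request:
{"name": "jog_arm", "arguments": {"steps": [[0,0,0,-2,-2,-25,0.6],[0,0,0,0,0,-25,0.6],[0,0,0,0,0,-15,0.6],[0,0,0,0,0,-10,0.6],[0,0,0,0,0,0,0.6]]}}

```text
time_s: 9.25
position: [0.5993, -0.271, 0.0906]
eef_rot: [0.714, 0.7, -0.001, 0.0]
wrist_force: [0.7, 0.4, -0.2]
finger_gap: 0.399
```

```bash
python3 - <<'E'
import st
from h import *
crop("side","pics/s11.png",270,140,350,210,9)
E
```

```text
9.25 [ 0.5993 -0.271   0.0906] x [ 0.021  1.    -0.001] y [ 1.    -0.021 -0.001] z [-0.001 -0.001 -1.   ] q [-0.426  0.553  1.664 -0.002  0.925 -0.404] F [ 0.7  0.4 -0.2] 0.3988698361619063
```

View pics/s11.png

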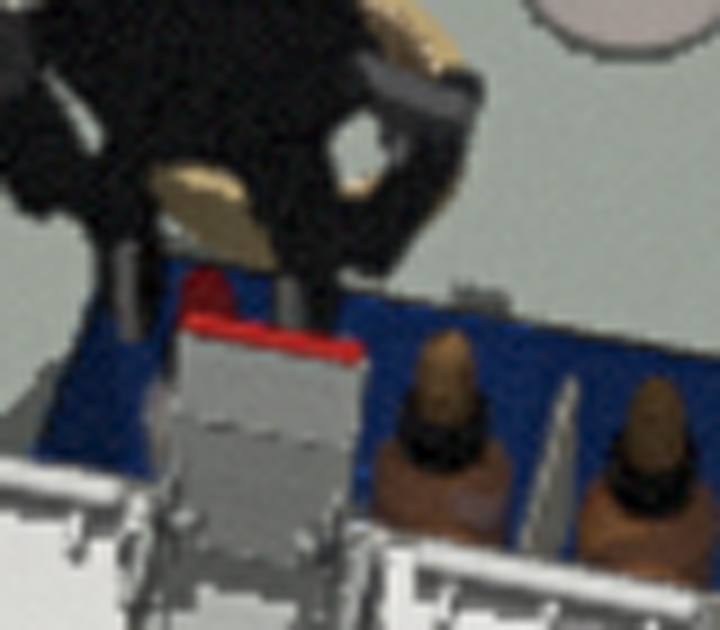

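Request:
{"name": "jog_arm", "arguments": {"steps": [[0,0,0,1,1,-6,0.6],[0,0,0,0,0,0,1],[0,0,0,0,0,0,1],[0,0,0,0,0,0,1],[0,0,0,0,0,0,1]], "squeeze": 25}}

```text
time_s: 9.8
position: [0.6012, -0.2703, 0.0858]
eef_rot: [0.714, 0.7, -0.001, 0.001]
wrist_force: [-1.6, -0.4, 5.6]
finger_gap: 0.218
```

Request:
{"name": "jog_arm", "arguments": {"steps": [[0,0,0,0,0,8,1],[0,0,0,0,0,12,1],[0,0,0,0,0,20,1],[0,0,0,0,0,30,1],[0,0,0,0,0,30,1],[0,0,0,0,0,25,1],[0,0,0,0,0,0,1]]}}

```text
time_s: 10.5
position: [0.603, -0.2709, 0.2151]
eef_rot: [0.714, 0.7, 0.001, 0.004]
wrist_force: [-0.7, -0.7, -0.4]
finger_gap: 0.161
```

```bash
python3 - <<'E'
import st
from h import *
crop("side","pics/s12.png",250,80,410,250,4.5)
E
```

```text
10.5 [ 0.603  -0.2709  0.2151] x [ 0.02   1.    -0.004] y [ 1.    -0.02   0.007] z [ 0.007 -0.005 -1.   ] q [-0.424  0.419  1.573 -0.002  1.142 -0.403] F [-0.7 -0.7 -0.4] 0.16102048719255058
```

View pics/s12.png

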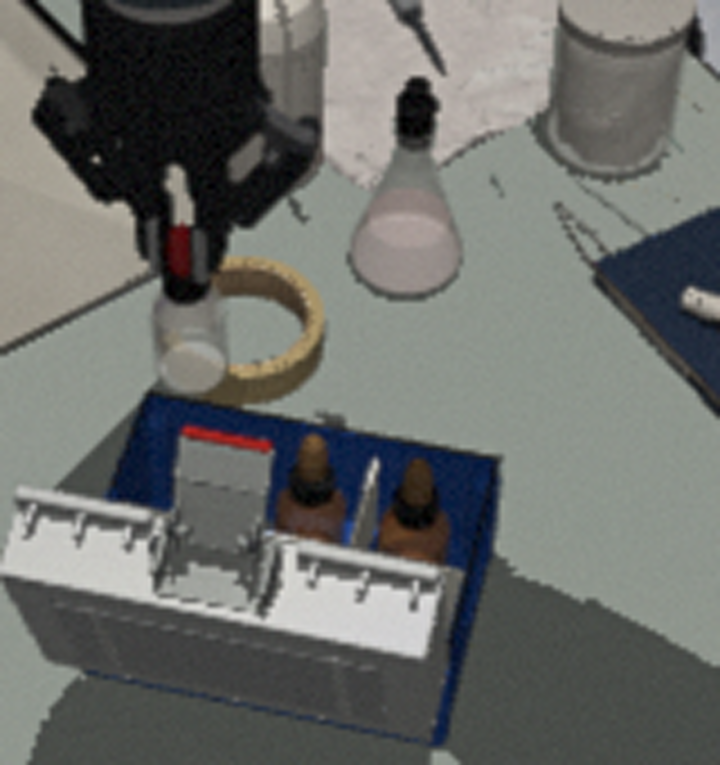

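```bash
python3 - <<'E'
from h import *
p=np.array([.603,-.271,0])
for z in(.235,.141): 
    q=proj("side",p+[0,0,z]);print(z,(q-[250,80])*4.5)
# expected grid in top view for place
E
```

```text
0.235 [183.66059519 234.79732099]
0.141 [191.4993653  369.00065209]
```

Request:
{"name": "jog_arm", "arguments": {"steps": [[0,0,0,0,0,15,1],[0,0,0,-20,0,5,1],[0,0,0,-35,0,0,1],[0,0,0,-40,0,0,1],[0,0,0,-40,0,0,1],[0,0,0,-40,0,0,1],[0,0,0,-25,0,0,1],[0,0,0,-8,0,0,1]]}}

```text
time_s: 11.35
position: [0.3901, -0.2695, 0.2298]
eef_rot: [0.715, 0.699, -0.001, -0.0]
wrist_force: [0.6, -0.1, -0.7]
finger_gap: 0.159
```

Request:
{"name": "jog_arm", "arguments": {"steps": [[0,0,0,0,0,0,1],[0,0,0,0,0,-30,1],[0,0,0,0,0,-35,1],[0,0,0,0,0,-35,1],[0,0,0,0,0,-25,1],[0,0,0,0,0,-15,1],[0,0,0,0,0,-8,1],[0,0,0,0,0,0,1]]}}

```text
time_s: 12.15
position: [0.3933, -0.2698, 0.0811]
eef_rot: [0.714, 0.7, -0.001, -0.0]
wrist_force: [-0.1, -0.2, -1.2]
finger_gap: 0.161
```

```bash
python3 - <<'E'
import st
from h import *
crop("side","pics/s13.png",300,120,460,260,5)
crop("top","pics/t13.png",260,180,420,300,5)
E
```

```text
12.15 [ 0.3933 -0.2698  0.0811] x [ 0.02   1.    -0.001] y [ 1.    -0.02  -0.001] z [-0.001 -0.001 -1.   ] q [-6.030e-01  3.390e-01  2.067e+00 -2.000e-03  7.360e-01 -5.820e-01] F [-0.1 -0.2 -1.2] 0.16052939321644727
```

View pics/s13.png

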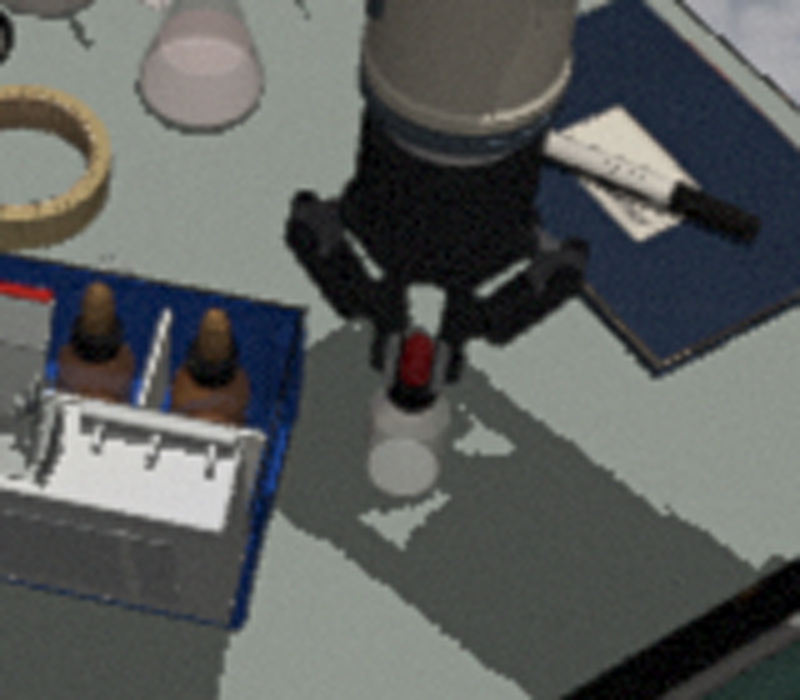

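View pics/t13.png

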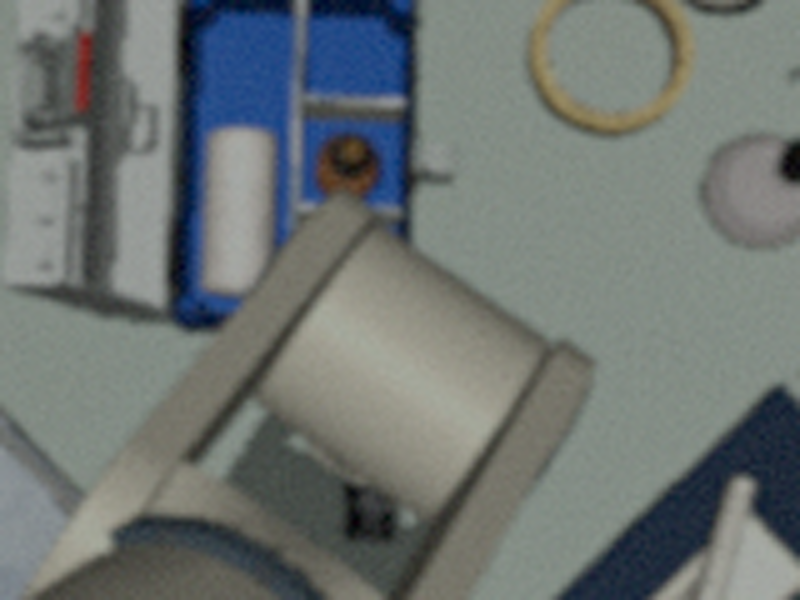

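```bash
python3 - <<'E'
from h import *
for z in(.1,.067,.007): print(z,(proj("side",[.393,-.27,z])-[300,120])*5)
E
```

```text
0.1 [421.55464485 346.86161722]
0.067 [414.25901165 391.73048236]
0.007 [401.78494573 468.44722034]
```

Request:
{"name": "jog_arm", "arguments": {"steps": [[0,0,0,0,0,-3,1],[0,0,0,0,0,-2,1],[0,0,0,0,0,0,1]]}}

```text
time_s: 12.55
position: [0.393, -0.2702, 0.0773]
eef_rot: [0.714, 0.7, -0.001, 0.001]
wrist_force: [0.2, -0.0, -0.1]
finger_gap: 0.163
```

Request:
{"name": "jog_arm", "arguments": {"steps": [[0,0,0,0,0,-1,1],[0,0,0,0,0,-1,1],[0,0,0,0,0,0,1]]}}

```text
time_s: 12.85
position: [0.3934, -0.2705, 0.0761]
eef_rot: [0.714, 0.7, -0.0, 0.001]
wrist_force: [-2.1, 1.3, 13.0]
finger_gap: 0.159
```

Request:
{"name": "jog_arm", "arguments": {"steps": [[0,0,0,0,0,1,1],[0,0,0,0,0,0,1]]}}

```text
time_s: 13.05
position: [0.393, -0.2702, 0.0763]
eef_rot: [0.714, 0.7, -0.001, 0.001]
wrist_force: [-0.3, 0.3, 1.6]
finger_gap: 0.163
```

Request:
{"name": "jog_arm", "arguments": {"steps": [[0,0,0,0,0,0,0.75],[0,0,0,0,0,0,0.65],[0,0,0,0,0,0,0.55],[0,0,0,0,0,0,0.55]]}}

```text
time_s: 13.45
position: [0.3928, -0.27, 0.0759]
eef_rot: [0.714, 0.7, -0.001, 0.001]
wrist_force: [0.8, 0.3, -0.9]
finger_gap: 0.451
```

Request:
{"name": "jog_arm", "arguments": {"steps": [[0,0,0,0,0,10,0.55],[0,0,0,0,0,25,0.55],[0,0,0,0,0,35,0.55],[0,0,0,0,0,40,0.55],[0,0,0,0,0,40,0.55],[0,0,0,0,-40,0,0.55],[0,0,0,-20,-45,0,0.55],[0,0,0,-20,-45,0,0.55]]}}

```text
time_s: 14.25
position: [0.3527, -0.4014, 0.2276]
eef_rot: [0.714, 0.7, -0.001, 0.002]
wrist_force: [1.4, -0.9, -0.1]
finger_gap: 0.454
```

Request:
{"name": "jog_arm", "arguments": {"steps": [[0,0,0,-20,-45,0,0.55],[0,0,0,-20,-45,0,0.55],[0,0,0,-10,-40,0,0.55],[0,0,0,0,0,0,0.55],[0,0,0,0,0,0,0.55]]}}

```text
time_s: 14.75
position: [0.3022, -0.5304, 0.2262]
eef_rot: [0.715, 0.699, -0.0, 0.0]
wrist_force: [0.3, 0.4, 0.3]
finger_gap: 0.451
```

```bash
python3 - <<'E'
import st
from h import *
crop("side","pics/s14.png",220,100,420,250,4)
crop("top","pics/t14.png",260,150,420,300,4)
cv2.imwrite("pics/t14f.png",optics.grab_frame("top")[:,:,::-1])
E
```

```text
14.75 [ 0.3022 -0.5304  0.2262] x [ 0.022  1.    -0.001] y [ 1.    -0.022 -0.   ] z [-0.    -0.001 -1.   ] q [-1.055e+00  3.350e-01  1.672e+00 -1.000e-03  1.134e+00 -1.032e+00] F [0.3 0.4 0.3] 0.4506242562018826
```

View pics/s14.png

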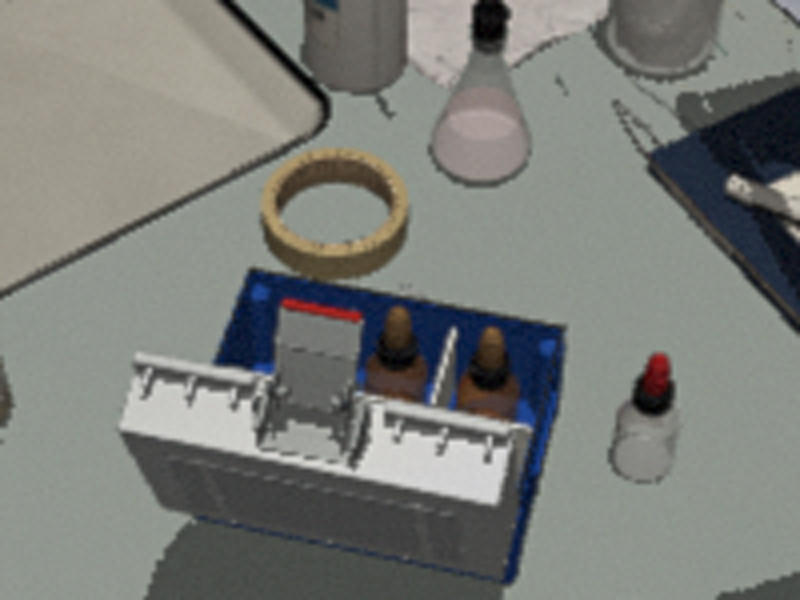

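View pics/t14.png

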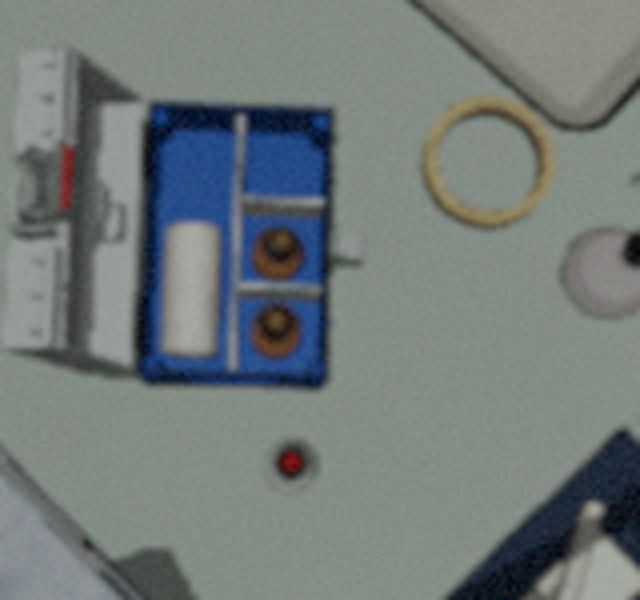

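View pics/t14f.png

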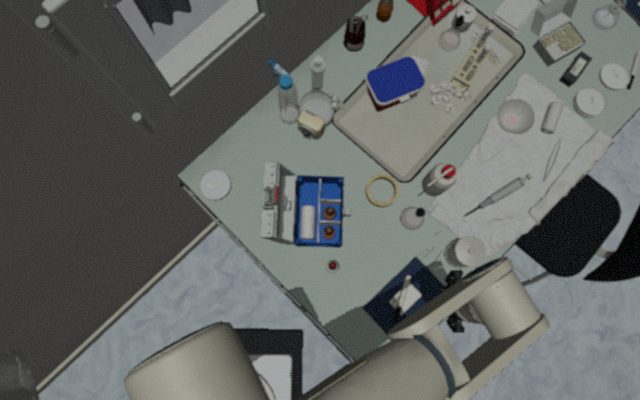

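```bash
python3 - <<'E'
from h import *
print(arm.read_state()["qvel"].round(3))
a=cv2.imread("pics/top0.png").astype(int);b=cv2.imread("pics/t14f.png").astype(int)
for n,(x0,y0,x1,y1) in dict(tape=(360,170,402,210),flask=(398,200,430,232),petri=(195,165,235,205)).items(): print(n,np.abs(a-b)[y0:y1,x0:x1].mean().round(1))
arm.sign_off()
E
```

```text
[ 0.006 -0.002  0.002 -0.004 -0.002 -0.003]
tape 5.7
flask 5.7
petri 6.0
the job is handed in; nothing more can be done
```

I finished the task and handed it in at about 15 s of the 58 s allowed.

- **Latch:** I pushed the lever out from behind and pressed it down to about 2.1 rad. The lid then lifted without catching, so the wire loop had come off the strike.
- **Lid:** I lifted it by its front lip and swung it back until it fell onto its stop. It stayed open in every picture after that.
- **White bottle:** I gripped it by the red bulb, lifted it out of the right-hand compartment and set it down at about x 0.393, y -0.270 m. It stands beside the carrier, roughly 35 mm from its near side.

**Last checks:**
- The white bottle stands upright and free, and both amber bottles are still in their compartments.
- The tape, flask and petri dish look unchanged: the before/after picture difference was about 6 grey levels, which I took to be noise.
- The arm is clear of everything and at rest.

The highest wrist force I saw was about 13 N, when the bottle touched the bench. I eased it to about 2 N before letting go. No check failed or disagreed.

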